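Sweep the jar lids into the catch tray

TASK

Clear the spray bench: with your fingertips, sweep the three loose jar lids (red, yellow and black) along the bench top into the blue three-sided catch tray through its open side, until each lies flat and still, wholly inside the tray. Only push the lids, never pick one up, and leave the two tins, the bottle, the amber jar and the roll of tape where they are.

Things in the scene. Friction and masses are not known exactly. Their poses are not given: they have to be found in the camera images.
- tray: blue catch tray fixed to the bench, at the left: three walls 5 mm thick, 32 mm high, at local +x and both local y sides; the local -x side is open, facing roughly right (world -y). Inside 240 mm wide (local y -120 to +120 mm), 130 mm deep (local x: mouth -65, back wall +65 mm). No floor or sill: lids slide on the bench straight in. Origin on the bench at the centre of the inside; +x points inwards
- lid_red: red round screw lid of a paint jar, lying loose and flat on the bench (z = 0): a solid disc 54 mm in diameter and 16 mm high, about 35 g, smooth-running on the bench. Origin at the centre of its underside, z up; its yaw means nothing
- lid_yellow: yellow round screw lid of a paint jar, lying loose and flat on the bench (z = 0): a solid disc 54 mm in diameter and 16 mm high, about 35 g, smooth-running on the bench. Origin at the centre of its underside, z up; its yaw means nothing
- lid_black: black round screw lid of a paint jar, lying loose and flat on the bench (z = 0): a solid disc 54 mm in diameter and 16 mm high, about 35 g, smooth-running on the bench. Origin at the centre of its underside, z up; its yaw means nothing
- tin_green: bystander: squat closed paint tin with a green band, 62 mm in diameter, 55 mm high, standing loose among the lids. Origin at the centre of its underside
- tin_blue: bystander: squat closed paint tin with a blue band, 62 mm in diameter, 55 mm high, standing loose among the lids. Origin at the centre of its underside
- bottle: bystander: white plastic bottle, 60 mm in diameter, 170 mm high, standing loose at the right. Origin at the centre of its underside
- jar: bystander: amber jar with steel cap, 68 mm in diameter, 90 mm high, standing loose at the right. Origin at the centre of its underside
- tape: bystander: yellow roll of masking tape lying flat, 96 mm in diameter, 25 mm high, loose, at the right. Origin at the centre of its underside

How it is judged (in metres and radians):
At the end, for the whole second after the job is handed in: all three lids lie flat (within 0.15 rad) on the bench, at rest, inside the tray's three walls, each wholly past the line of the open edge (within 4 mm), and every bystander is within 20 mm of where it stood (x of lid_red in the frame of tray between -0.042 and 0.05 m and y of lid_red in the frame of tray between -0.105 and 0.105 m and height (world z) of each of lid_red, lid_yellow, lid_black below 0.006 m and angle between each of lid_red, lid_yellow, lid_black's own z axis and vertical below 0.15 rad and linear speed of each of lid_red, lid_yellow, lid_black below 0.02 m/s and x of lid_yellow in the frame of tray between -0.042 and 0.05 m and y of lid_yellow in the frame of tray between -0.105 and 0.105 m and x of lid_black in the frame of tray between -0.042 and 0.05 m and y of lid_black in the frame of tray between -0.105 and 0.105 m and distance of each of tin_green, tin_blue, bottle, jar, tape from where it was at the start of the episode below 0.02 m); the robot touches nothing.
It fails at once if a lid is lifted off the bench (its underside centre higher than 18 mm) (height (world z) of any of lid_red, lid_yellow, lid_black above 0.018 m).
It fails at once if a bystander is moved more than 20 mm (distance of any of tin_green, tin_blue, bottle, jar, tape from where it was at the start of the episode above 0.02 m).
It fails at once if a standing tin, jar or bottle is tipped (angle between any of tin_green, tin_blue, bottle, jar's own z axis and vertical above 0.3 rad).
It also fails if it takes over 66 s, if anything falls off the work surface, if the arm or the gripper's body presses on something with over 40 N, if the wrist force passes 120 N, or if a joint passes its speed limit or range.

ROBOT

A 6-joint arm with a two-finger parallel gripper is mounted at the origin on the work surface. World frame = base frame: x ahead of the robot, y to its left, z up, the work surface at z = 0. Lengths are in mm, angles in rad, forces in N, time in s.
With the tool pointing down it reaches from about 325 to 875 mm from the base axis. Payload 4.4 kg.
Tool frame: the origin (TCP) lies on the centre line of the jaws, within the pads' length; the fingertips stand ahead of it and the grasp point (between the pads) lies 6 mm ahead of it (ctrl.tcp_to_tips is the z of the fingertips in the tool frame, in mm); z points along the fingers, y is the line along which they close (so a half turn about z gives the same grasp; the last joint's range is limited). The gripper opens to 85 mm and grips with 20 to 120 N. Pads are 22 mm wide; open, the fingers measure 114 mm over their backs; the gripper's body (76 mm by 85 mm) begins 54 mm behind the grasp point. The pads swing forward as they close: fully open they stand 13 mm farther back than shut.
Start: joints at [1.036, 0.207, 1.542, -0, 1.393, -0.15], TCP at [215.317, 533.166, 256.282] pointing down, gripper open.
Joint ranges: [-2.73, 2.73], [-0.86, 2.22], [0.23, 2.46], [-1.11, 4.25], [0.08, 2.63], [-2.82, 2.82]. Speed limits (rad/s): [2.79, 2.79, 3.14, 3.14, 3.14, 3.14].

INTERFACE

Orientations are given as a 3x3 rotation matrix whose columns are the frame's x, y, z axes.
In Python, from plant import ctrl, sensors, optics gives the robot as it stands. Calls block until the motion is done:
- ctrl.move_ptp(position, orientation): joint-space move of the TCP to a pose.
- ctrl.move_l(position, rot=None, vel=150, threshold=None): straight line of the TCP; rot=None keeps the orientation; vel is the mean speed in mm/s. With threshold (N) it stops when the force on the tool has changed by that much, and returns True; else False.
- ctrl.set_joints(angles): joint-space move.
- ctrl.gripper_to(opening, force=None): finger opening in mm; force is the grip in N (None keeps the last); returns when the fingers have stopped.
- ctrl.hold(seconds).
- ctrl.solve_ik(position, orientation): joint angles nearest the present ones, or None.
- sensors.read_state(): the state.
- optics.grab_frame(name): name is "scene" or "top" or "wrist"; returns (picture, depth): 384x512x3 uint8, red, green, blue; 384x512 float32, mm along the optical axis (not along the pixel's ray), 0 where there is no reading.
- optics.camera_params(name): a dict with "mtx" (3x3 intrinsics, pixels), "R" (3x3) and "t" (3): a world point X has camera coordinates R X + t; the wrist camera has in their place "T_tool_cam" (4x4, takes a point from camera to tool coordinates, whose origin is the TCP and whose axes are the flange's). Camera axes: x right, y down, z forward; pixel columns grow to the right and rows downward; lengths in mm; the calibration is good to about 2 mm. A picture is of the moment at which its call begins: read the wrist's pose just before it. camera_params takes no time and is no camera call.
A pose or a line that the arm cannot do raises ctrl.MotionError and nothing moves.
- ctrl.finish_job(): hands the job in; it is judged then, once.
The state is a dict: "t": time; "q": joint angles; "qvel": joint speeds; "tau": joint torques, N m; "eef_pos": TCP position; "eef_rot": TCP orientation; "force": force on the tool from outside, world axes, zero at the start; "wrist_torque": the same for the moment, N m; "grip_width": finger opening in mm; "grasp_force": force on a finger pad.
Only numpy, scipy, OpenCV 4.12 (cv2) and the standard library are available. Lean on these libraries where they do the work, as an engineer would, in place of code of your own. Each camera call takes 0.05 s, during which the arm holds its last target. There are 200 camera calls.

## Working session

There is one attempt and no reset: what is moved stays moved. The work goes in short steps, each a Python script; the robot and the scene stay as the last script left them, time stands still between calls to the robot, and variables do not carry over. Pictures are saved under pics/ and viewed, at most 10 in all, crops included, and the job is handed in when it is done.

```bash
mkdir -p pics; ls
python3 - <<'E'
from plant import ctrl,sensors,optics
import cv2,numpy as np
for n in("top","scene"):
    p,d=optics.grab_frame(n); np.savez(f"{n}0.npz",p=p,d=d)
    cv2.imwrite(f"pics/{n}0.png",p[:,:,::-1])
    c=optics.camera_params(n);print(n,c["mtx"].round(1).tolist(),c["R"].round(3).tolist(),c["t"].round(1).tolist())
print(ctrl.tcp_to_tips,sensors.read_state()["t"])
E
```

```text
pics
top [[383.6, 0.0, 254.8], [0.0, 383.6, 194.3], [0.0, 0.0, 1.0]] [[0.012, -1.0, 0.006], [-0.994, -0.013, -0.109], [0.109, -0.005, -0.994]] [-98.3, 543.2, 1086.8]
scene [[450.4, 0.0, 256.8], [0.0, 450.4, 201.2], [0.0, 0.0, 1.0]] [[0.274, 0.962, 0.004], [0.538, -0.15, -0.83], [-0.797, 0.23, -0.558]] [-88.7, -284.8, 1555.3]
25.0 0.1
```

View pics/top0.png

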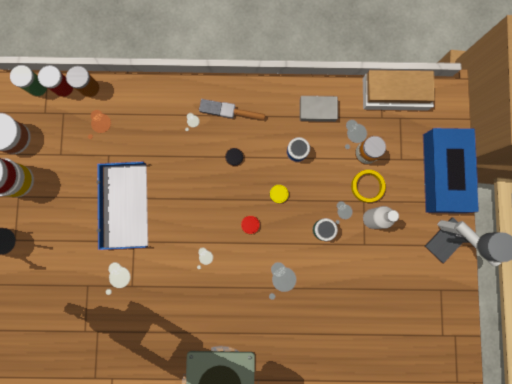

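View pics/scene0.png

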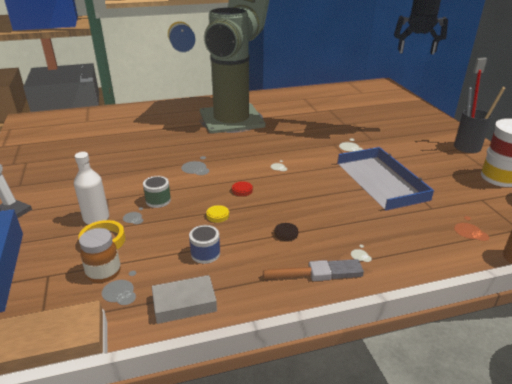

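The top view shows lids black (234,157), yellow (279,194) and red (250,225). The tins are at (298,149) and (326,230), and the tray's mouth is at column 147, rows 165–248. The scene view agrees, with free corridors from every lid to the tray.

```bash
cat > h.py <<'E'
from plant import ctrl,sensors,optics
import cv2,numpy as np
def ray(n,uv,z):
    c=optics.camera_params(n);R,t=c["R"],np.array(c["t"]).ravel()
    o=-R.T@t;d=R.T@np.linalg.inv(c["mtx"])@np.array([uv[0],uv[1],1.])
    return (o+d*(z-o[2])/d[2])[:2]
def blob(m,near,rad=400):
    k,_,s,ce=cv2.connectedComponentsWithStats(m.astype(np.uint8))
    L=[(s[i,4],ce[i]) for i in range(1,k) if 40<s[i,4]<700 and np.hypot(*(ce[i]-near))<rad]
    return L
def lids(p,near=None,rad=25):
    near=near or dict(black=(234,157),yellow=(279,194),red=(250,225))
    h=cv2.cvtColor(p,cv2.COLOR_RGB2HSV).astype(int);H,S,V=h[...,0],h[...,1],h[...,2]
    M=dict(red=((H<5)|(H>174))&(S>200)&(V>120),yellow=(H>24)&(H<34)&(S>180)&(V>120),black=(V<45))
    return {k:[(a,c.round(1),ray("top",c,14).round(1)) for a,c in blob(M[k],near[k],rad)] for k in M}
def tray_blue(p):
    h=cv2.cvtColor(p,cv2.COLOR_RGB2HSV).astype(int)
    m=((h[...,0]>100)&(h[...,0]<130)&(h[...,1]>130)&(h[...,2]>40)).astype(np.uint8);m[:,200:]=0;m[:140]=0;m[260:]=0
    return m
E
python3 - <<'E'
from h import *
p=np.load("top0.npz")["p"]
for k,v in lids(p).items():print(k,v)
m=tray_blue(p);c=cv2.findNonZero(m)
r=cv2.minAreaRect(c);print(m.sum(),r);print([ray("top",q,32).round(0).tolist() for q in cv2.boxPoints(r)])
for n,uv in dict(tinb=(298.5,149),ting=(326,230)).items():print(n,ray("top",uv,55))
cv2.imwrite("pics/crop.png",cv2.resize(p[130:260,80:350,::-1],None,fx=2.9,fy=2.9,interpolation=cv2.INTER_CUBIC))
E
```

```text
red [(np.int32(245), array([250. , 224.3]), array([457.5, -78.6]))]
yellow [(np.int32(272), array([278.7, 193.5]), array([ 549.4, -162. ]))]
black [(np.int32(194), array([234.6, 156.6]), array([658.3, -29.7]))]
397 ((120.5, 205.0), (45.0, 86.0), 0.0)
[[384.0, 354.0], [633.0, 368.0], [635.0, 237.0], [386.0, 226.0]]
tinb [ 674.6611187  -215.64465951]
ting [ 442.96461313 -293.26110743]
```

View pics/crop.png

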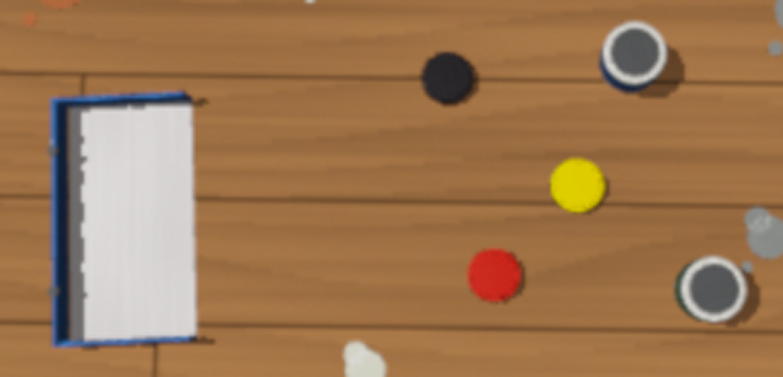

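The crop shows the tray's corners clearly and open paths to it. I'll push with a 30 mm V-nest between the fingers, starting with the black lid.

```bash
cat >> h.py <<'E'
W=30;OFF=11+np.sqrt(27**2-(W/2)**2)
def sweep(lid,goal,zt=None,gap=25,v=90):
    lid,goal=np.array(lid,float),np.array(goal,float)
    d=(goal-lid)/np.hypot(*(goal-lid)); z=zt or ctrl.tcp_to_tips+4
    P=lambda c,h:[*c,h]
    a=lid-d*(OFF+gap); e=goal-d*OFF
    best=None
    for s in(1,-1):
        x=np.array([*(s*d),0]);R=np.column_stack([x,np.cross([0,0,-1.],x),[0,0,-1.]])
        q=ctrl.solve_ik(P(a,z),R);q2=ctrl.solve_ik(P(e,z),R)
        if q is None or q2 is None:continue
        k=max(abs(q[5]),abs(q2[5]))
        if best is None or k<best[0]:best=(k,R)
    R=best[1]
    ctrl.move_ptp(P(a,120),R);ctrl.move_l(P(a,z+5),vel=150);hit=ctrl.move_l(P(a,z),vel=30,threshold=6)
    s=sensors.read_state();print("down",hit,s["eef_pos"],s["grip_width"])
    ctrl.move_l(P(e-d*50,z),vel=v);ctrl.move_l(P(e,z),vel=45);ctrl.hold(.3)
    ctrl.move_l(P(e-d*30,z),vel=80);ctrl.move_l(P(e-d*30,120),vel=200)
    print("t",sensors.read_state()["t"])
def look(f):
    p,_=optics.grab_frame("top");cv2.imwrite(f,cv2.resize(p[120:270,70:350,::-1],None,fx=2.8,fy=2.8));return p
E
python3 - <<'E'
from h import *
print([ray("top",q,32).round(0).tolist() for q in [(98.3,164.1),(145.2,162.1),(98.6,249.3),(147.6,247.9)]])
print(ctrl.tcp_to_tips);ctrl.gripper_to(W);print(ctrl.tcp_to_tips)
sweep((658,-30),(570,303))
look("pics/a.png")
E
```

```text
[[627.0, 367.0], [635.0, 231.0], [380.0, 352.0], [386.0, 213.0]]
25.0
25.0
down False [673.20484976 -86.57489877  29.56554117] 29.98859736262619
t 10.8667
```

View pics/a.png

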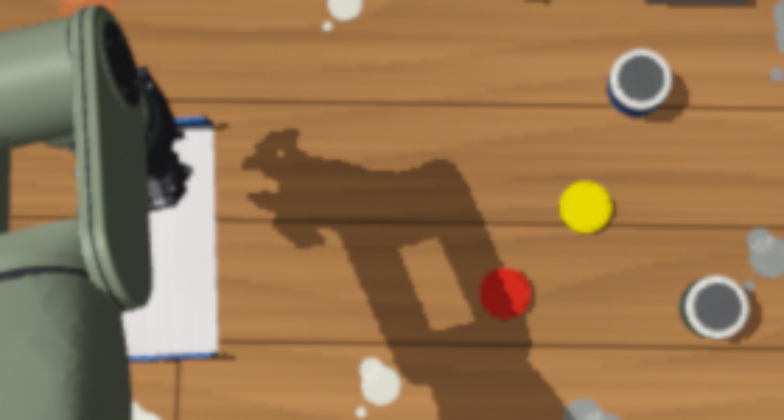

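The black lid has left its place and the arm hides the tray. Nothing else moved, so I'll sweep the red lid next and check when the arm is clear.

Run:
```python
from h import *
sweep((457.5,-78.6),(440,292))
s=sensors.read_state()
# move to yellow start area (above) to clear the tray
ctrl.move_ptp([552,-225,120],s["eef_rot"])
p=look("pics/b.png")
print(lids(p,dict(black=(125,190),red=(125,225),yellow=(279,194)),45))
```

```text
down False [ 460.51768312 -137.12049133   29.41666571] 30.397724964237042
t 20.125
{'red': [], 'yellow': [(np.int32(89), array([273.9, 190.7]), array([ 557.4, -147.9]))], 'black': []}
```

View pics/b.png

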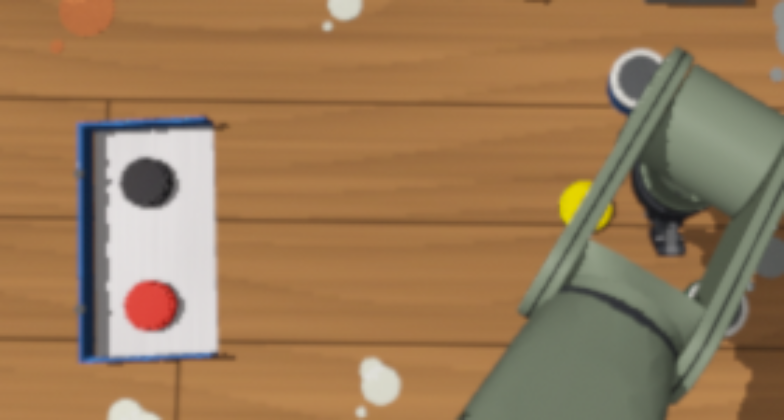

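Black (148,183) and red (151,305) both lie inside the tray. The gap between them takes yellow, which I'll push less deep so the fingers stay short of the other lids.

Run:
```python
from h import *
b=ray("top",(148/2.8+70,183/2.8+120),14);r=ray("top",(151/2.8+70,305/2.8+120),14);print(b,r)
g=np.array([(b[0]+r[0])/2,276]);print(g)
sweep((549.4,-162),g)
s=sensors.read_state();ctrl.move_ptp([500,-150,200],s["eef_rot"]);ctrl.hold(.3)
p=look("pics/c.png")
```

```text
[567.49667541 298.61540734] [439.39833166 289.12024562]
[503.44750354 276.        ]
down False [ 555.74014139 -220.26846555   29.48809181] 30.101943456158782
t 30.6333
```

View pics/c.png

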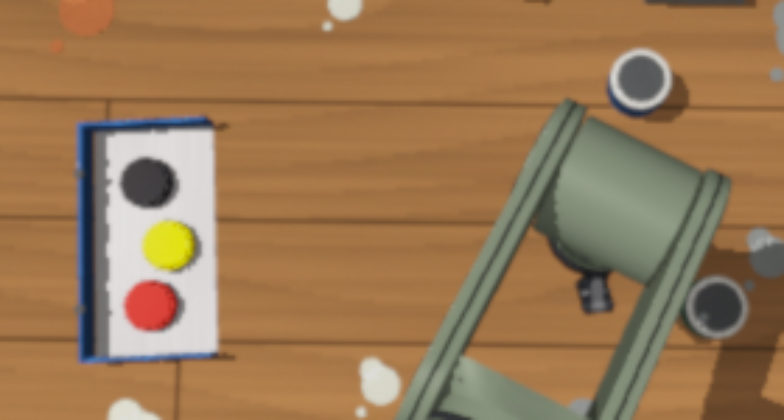

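All three lids are flat in the tray: black (148,183), yellow (169,245), with its edge about 20 px short of the mouth at column 216, and red (151,305). The tins haven't moved.

```bash
python3 -c "
from plant import ctrl
print(ctrl.finish_job())"
```

```text
the job is handed in; nothing more can be done
None
```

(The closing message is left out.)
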